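# Level the sprung instrument shelf

### The arm

A 6-joint arm with a two-finger parallel gripper is mounted at the origin on a cart in front of the work surface, level with it; the furniture and walls round the work are solid. World frame = base frame: x ahead of the robot, y to its left, z up, the work surface at z = 0. Lengths are in mm, angles in rad, forces in N, time in s.
With the tool pointing down it reaches from about 425 to 950 mm from the base axis. Payload 14.7 kg.
Tool frame: the origin (TCP) lies at the very end of the fingers, on their centre line; the grasp point (between the pads) lies 19 mm behind it; z points along the fingers, y is the line along which they close (so a half turn about z gives the same grasp; the last joint's range is limited). The gripper opens to 85 mm and grips with 20 to 120 N. Pads are 22 mm wide; open, the fingers measure 114 mm over their backs; the gripper's body (76 mm by 85 mm) begins 54 mm behind the grasp point. The pads swing forward as they close: fully open they stand 13 mm farther back than shut.
Start: joints at [-1.374, 0.48, 1.596, -0, 1.065, -0.047], TCP at [156.922, -630.768, 231.297] pointing down, gripper open.
Joint ranges: [-2.75, 2.75], [-0.82, 2.05], [0.23, 2.67], [-1.56, 4.7], [0.09, 2.69], [-2.92, 2.92]. Speed limits (rad/s): [1.89, 1.89, 2.39, 3.01, 3.01, 3.01].

### API

Orientations are given as [roll, pitch, yaw] about the fixed x, y, z axes, in that order (R = Rz(yaw) Ry(pitch) Rx(roll)).
In Python, from bench import read_state, cams, robot gives the robot as it stands.
- The arm moves only by the tool step_arm, never from a script. Its argument "motion" is a list of rows, each an object of numbers: "tx", "ty", "tz": the shift along the tool's x, y, z in m; "wx", "wy", "wz": the turn, a rotation vector about the tool's x, y, z in rad; "hand": the opening in per cent of the stroke, from 0 (shut) to 100 (fully open). A call has 1 to 5 rows; each row is the pose to reach, as a shift and turn from the pose commanded when the call began, along the tool's axes at that moment; what a row does not reach only later rows make up. A row lasts 1/8 s, in which the tool goes at most 62.5 mm and 10.7 degrees, less where a joint would pass 70% of its speed; a pose out of reach is approached as far as the arm can. A call with a gripper value outside its range is refused whole. The fingers move at their own pace and stop on an object; the grip force is fixed at half the most. Time passes only in rows, so rows that repeat a pose let the fingers close. It gives the time, the measured TCP pose, the force, the opening and the grip force at its end, in the units of the state.
- read_state(): the state, without advancing time (a new reading comes with each control period).
- cams.snapshot(name): name is "scene" or "side" or "wrist"; returns a dict with "img" (384x512x3 uint8, red, green, blue), "fx", "fy", "cx", "cy" (pixels), "D" ([k1, k2, p1, p2, k3] as OpenCV has them; the pictures are not rectified), "position" and "orientation" of the camera in the world. Camera axes: x right, y down, z forward; pixel columns grow to the right and rows downward; lengths in mm; the calibration is good to about 2 mm. A picture is of the moment at which its call begins. There is no depth.
- robot.job_done(): hands the job in; it is judged then, once.
The state is a dict: "clock": time; "joint_positions": joint angles; "dq": joint speeds; "tau": joint torques, N m; "position": TCP position; "tcp_rot": TCP orientation; "force": force on the tool from outside, world axes, zero at the start; "moment": the same for the moment, N m; "opening": opening from 0.0 (shut) to 1.0 (fully open); "gripper_force": force on a finger pad.
Only numpy, scipy, OpenCV 4.12 (cv2) and the standard library are available. Lean on these libraries where they do the work, as an engineer would, in place of code of your own. Each camera call takes 0.05 s, during which the arm holds its last target. There are 200 camera calls.

### The job

Lay the spirit level flat on the small white sprung shelf, lengthwise along the middle of it, and turn the black levelling knob at the shelf's end until the bubble sits between the two black lines while the level is pressed down firmly so that the shelf bottoms on its cradle (unpressed, the springs lift the shelf and the reading means nothing). Finish while still holding the level pressed down on the shelf with the bubble centred: do not let go. Leave the roll of tape and the small carton where they are.

Things in the scene. Friction and masses are not known exactly. Their poses are not given: they have to be found in the camera images.
- level: Spirit level: aluminium bar, 26 wide (its x) x 140 long (its y) x 28 mm high, 0.15 to 0.3 kg, loose, lying on its flat underside on the desk. Origin: centre of the underside. The bar is 26 mm wide up to 14 mm height and 22 mm wide above. The yellow-green vial lies in the +y half of the top (y 16 to 65 mm), so hold and press the bar at its middle. It may be laid on the shelf either way round.
- level_pad (a point): Centre of the level's top (28 mm above its underside, mid-length): a thin black rubber pad of 18 x 24 mm, the place to press. Axes as the level's.
- vial_mid (a point): Centre of the vial on the level (40.5 mm from the level's middle towards its +y, 25 mm above the underside), midway between the two black lines that stand 7 mm either side. Axes as the level's, y along the vial.
- bubble_mid (a point): Centre of the pale bubble in the vial, about 10 mm long; it moves along the level's y, at most 16 mm either way from vial_mid, to the higher end: 0.6 mm per mrad of tilt, settled in about 1 s. It is between the lines when within 2 mm of vial_mid.
- stand: The shelf's fixed base, a grey plate 120 (x) x 285 (y, from -160 to +125) x 10 mm screwed to the desk. Origin: underside, on the desk. Its y axis is the long axis: hinge pin of shelf and cradle along x at y = +110 mm, 45 mm high, between two posts 55 mm high; levelling knob at y = -130 mm.
- stand_screw (a point): Point on the knob's vertical axis at desk height. Turning the knob clockwise seen from above raises the knob end of cradle and shelf, anticlockwise lowers it: 15 mrad of tilt, hence 9 mm of bubble, per rad of turn. Stops stand about 1.7 rad either side of level; it starts 0.5 to 1.35 rad anticlockwise of level, so the knob end is low.
- shelf_mid (a point): Centre (mid-length, mid-width) of the top face of the part of the shelf where the level belongs, about 55 mm above the desk. The white shelf is 90 (x) x 175 mm (y) x 8 mm thick; this point is 82 mm from its knob end and 92 mm from the hinge. x across, y lengthwise towards the hinge, z normal to the face.
- shelf_end (a point): Middle of the lower edge of the shelf's knob end. It coincides with cradle_end when the shelf is pressed right down on its cradle and stands 7 mm above it when the springs lift the shelf freely. With the level on the shelf, about 6 N pushed down at the level's middle brings it down; 8 to 20 N is a good push.
- cradle_end (a point): Point on the dark steel cradle under the shelf, where the lower edge of the shelf's knob end comes to lie when pressed down. The cradle hangs on the same hinge as the shelf and is set by the knob alone.
- knob_top (a point): Centre of the top of the black fluted levelling knob with a white mark, 36 mm diameter x 26 mm high, top 101 mm above the desk, axis vertical, open space below it except for a 10 mm screw stem. Its y axis points along the white mark. The knob stays at its height and stays where it is left (0.08 N m of friction).
- monitor: Computer screen on a foot, fixed, between the left part of the desk and the work: seen from above the screen is a thin upright panel running away from the robot from about (0.31, 0.20) to (0.80, 0.35), its lower edge 0.10 m and its top 0.45 m above the desk. Keep the arm off it; pass over it or in front of it.
- tape: Roll of black electrical tape, 62 x 60 x 19 mm, lying flat. Origin: underside centre. Leave it alone.
- carton: Small pale carton, 42 x 62 x 24 mm. Origin: underside centre. Leave it alone.

How it is judged (in metres and radians):
On the way:
1. the level lies on the shelf, let go of (x of level in the frame of shelf_mid between -0.025 and 0.025 m and y of level in the frame of shelf_mid between -0.025 and 0.025 m and z of level in the frame of shelf_mid between -0.004 and 0.004 m and angle between the y axis of level and the y axis of shelf_mid, either way round below 0.2 rad and contact force between the fingers and level below 0.1 N), for 0.2 s.
At the end, for the whole second after the job is handed in: Fingers press the level (over 3 N); shelf down on its cradle (0.8 mm at its end) and level (6.5 mrad); bubble within 2 mm of centre; level flat on the shelf, still, within 25 mm of its middle and 0.2 rad of its length; all held through the last second (y of bubble_mid in the frame of vial_mid between -0.002 and 0.002 m and z of shelf_end in the frame of cradle_end below 0.0008 m and angle between shelf_mid's own z axis and vertical below 0.0065 rad and contact force between the fingers and level above 3 N and x of level in the frame of shelf_mid between -0.025 and 0.025 m and y of level in the frame of shelf_mid between -0.025 and 0.025 m and z of level in the frame of shelf_mid between -0.004 and 0.004 m and angle between the y axis of level and the y axis of shelf_mid, either way round below 0.2 rad and angle between the z axis of level and the z axis of shelf_mid, either way round below 0.02 rad and linear speed of level below 0.01 m/s); the arm keeps its last pose, push and grip.
It fails at once if a bystander (tape, carton) was moved by over 20 mm (distance of any of tape, carton from where it was at the start of the episode above 0.02 m).
It also fails if it takes over 72 s, if anything falls off the work surface, if the arm or the gripper's body presses on something with over 40 N, if the wrist force passes 120 N, or if a joint passes its speed limit or range.

## Working session

There is one attempt and no reset: what is moved stays moved. The work goes in short steps, Python scripts to look and compute and a tool call to move; the robot and the scene stay as the last step left them, time stands still between calls to the robot, and variables do not carry over. Pictures are saved under pics/ and viewed, at most 10 in all, crops included, and the job is handed in when it is done.

Besides the shell and the picture viewer there is one more tool, called after ">>>" as name(argument=value, ...) on one line, values as JSON. step_arm: Moves the arm, as the interface text tells. Its arguments: {"type":"object","properties":{"motion":{"type":"array"}},"required":["motion"]}

```bash
mkdir -p pics; ls
cat > h.py <<'E'
import numpy as np, cv2
from scipy.spatial.transform import Rotation as R
from bench import read_state, cams, robot
def snap(n,f=None):
    s=cams.snapshot(n)
    if f: cv2.imwrite('pics/'+f,cv2.cvtColor(s['img'],cv2.COLOR_RGB2BGR))
    return s
def rot(o):
    o=np.array(o,float)
    return o if o.shape==(3,3) else R.from_euler('xyz',o).as_matrix()
def K(s): return np.array([[s['fx'],0,s['cx']],[0,s['fy'],s['cy']],[0,0,1.]])
def ray(s,uv):
    p=cv2.undistortPoints(np.array(uv,float).reshape(-1,1,2),K(s),np.array(s['D'],float)).reshape(-1,2)
    return np.array(s['position']),np.c_[p,np.ones(len(p))]@rot(s['orientation']).T
def plane(s,uv,z):
    o,d=ray(s,uv); return o+d*((z-o[2])/d[:,2])[:,None]
def proj(s,P):
    M=rot(s['orientation']).T; 
    return cv2.projectPoints(np.array(P,float).reshape(-1,1,3),cv2.Rodrigues(M)[0],-M@np.array(s['position']),K(s),np.array(s['D'],float))[0].reshape(-1,2)
E
python3 - <<'E'
from h import *
a=[snap(n) for n in('scene','side','wrist')]
for s in a: print(s['position'],s['orientation'],s['fx'])
im=np.hstack([cv2.cvtColor(s['img'],cv2.COLOR_RGB2BGR) for s in a[:2]])
cv2.imwrite('pics/a.png',cv2.cvtColor(a[0]['img'],cv2.COLOR_RGB2BGR));cv2.imwrite('pics/b.png',cv2.cvtColor(a[1]['img'],cv2.COLOR_RGB2BGR))
print(read_state())
E
```

```text
pics
[-280.76455625  755.82113715  977.87204087] [-2.19704926  0.00653448 -2.38622867] 458.3043631901269
[   96.71146805 -1391.87441966   759.24088323] [-2.04105994  0.00809826 -0.36198193] 428.6809756035832
[ 235.09281758 -610.64228628  372.67322666] [ 2.82243765e+00  6.87321390e-04 -1.32754305e+00] 336.7934079387097
{'clock': 0.15, 'joint_positions': array([-1.37358392e+00,  4.80697123e-01,  1.59674072e+00, -2.99764368e-05,
        1.06511376e+00, -4.66084998e-02]), 'dq': array([ 0.00151568, -0.00043969, -0.00173743,  0.00109135,  0.00141336,
       -0.0010409 ]), 'tau': array([ 2.12098734e-03, -9.51145220e+01, -4.30461216e+01,  2.05822516e-04,
        8.23926413e-03,  4.54267877e-05]), 'position': array([ 156.85961147, -630.45354741,  230.8094416 ]), 'tcp_rot': array([-3.14063352e+00, -1.84966826e-05,  2.43835430e-01]), 'force': array([ 0.12225165,  0.95897645, -0.23097548]), 'moment': array([0.05452093, 0.02892279, 0.05360511]), 'gripper_force': 0.0, 'opening': 1.0001062947769557}
```

View pics/a.png

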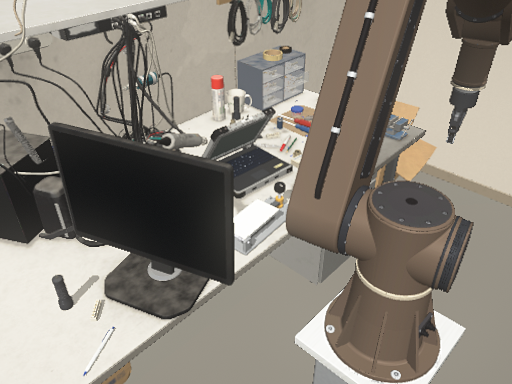

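View pics/b.png

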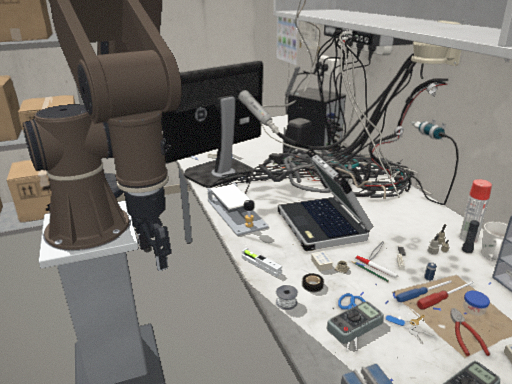

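Side view: level at about (262,262) with its vial at the left end, shelf at (235,200), knob at (248,205), tape at (313,283), carton at (322,262). I'll crop in for accuracy.

Run:
```python
from h import *
a=cv2.imread('pics/b.png')[170:300,190:340]; b=cv2.imread('pics/a.png')[170:260,215:305]
c=np.zeros((600,800,3),np.uint8)
A=cv2.resize(a,None,fx=3.4,fy=3.4,interpolation=2); B=cv2.resize(b,(280,280),interpolation=2)
c[:A.shape[0],:A.shape[1]]=A; c[:280,515:795]=B
cv2.imwrite('pics/c.png',c)
s=cams.snapshot('side')
print(plane(s,[(248,205)],101),plane(s,[(262,262)],20),plane(s,[(313,283)],10),plane(s,[(248,253)],25))
```

```text
[[ 505.14897943 -233.44723858  101.        ]] [[ 473.54945268 -437.02552337   20.        ]] [[ 573.29297946 -566.6123369    10.        ]] [[ 448.74754292 -385.74561219   25.        ]]
```

View pics/c.png

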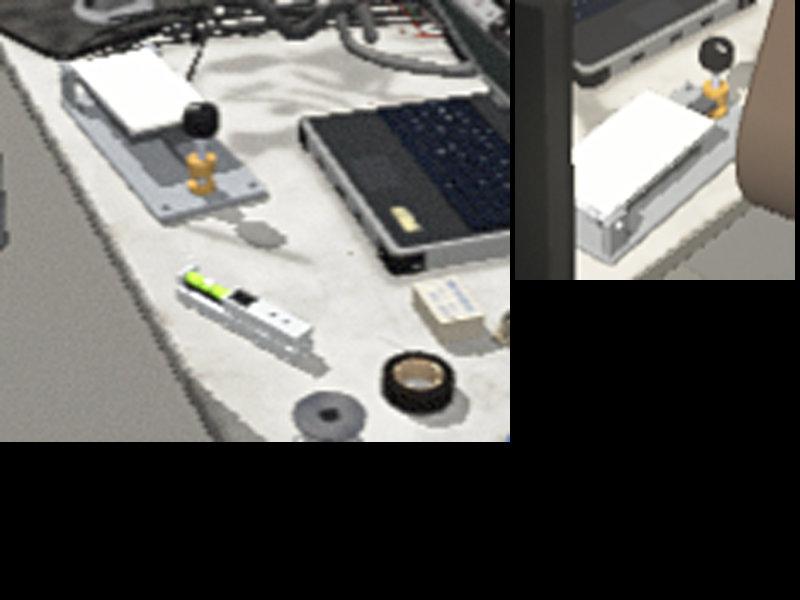

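The crop shows the level's pad at crop (244,298), vial at (207,284), knob at (200,105), and shelf corners at about (72,60), (150,47), (205,108), (131,137).

Run:
```python
from h import *
s=cams.snapshot('side')
f=lambda x,y:(190+x/3.4,170+y/3.4)
L=plane(s,[f(244,298),f(207,284)],28); print('pad,vial',L.round(),'dir',np.arctan2(*(L[1]-L[0])[[1,0]]))
k=plane(s,[f(200,106)],101);print('knob',k.round())
C=plane(s,[f(72,60),f(150,47),f(205,108),f(131,137)],55);print(C.round(),C.mean(0))
d=(C[0]+C[1]-C[2]-C[3])/2;print(np.linalg.norm(d),np.arctan2(d[1],d[0]))
st=read_state();Rt=rot(st['tcp_rot']);print(Rt.round(3))
w=cams.snapshot('wrist');print('cam in tool',Rt.T@(np.array(w['position'])-st['position']),(Rt.T@rot(w['orientation'])).round(2))
for h in(250,):
  print(proj(w,plane(s,[f(244,298)],28)))
```

```text
pad,vial [[ 477. -427.   28.]
 [ 454. -396.   28.]] dir 2.190368753655179
knob [[ 517. -209.  101.]]
[[ 452.   29.   55.]
 [ 543.   29.   55.]
 [ 549. -133.   55.]
 [ 459. -164.   55.]] [500.71659009 -59.7487567   55.        ]
177.35050992837017 1.611010074290562
[[ 0.97   0.241 -0.   ]
 [ 0.241 -0.97   0.001]
 [ 0.    -0.001 -1.   ]]
cam in tool [  80.71620483   -0.46245287 -141.93995483] [[-0.   -0.95 -0.31]
 [ 1.   -0.    0.  ]
 [-0.   -0.31  0.95]]
[[ 119.11873231 -239.91979021]]
```

>>> step_arm(motion=[{"tx": 0.055, "ty": -0.018, "tz": 0.0, "wz": -0.18}, {"tx": 0.11, "ty": -0.036, "tz": 0.0, "wz": -0.36}, {"tx": 0.165, "ty": -0.054, "tz": 0.0, "wz": -0.54}, {"tx": 0.22, "ty": -0.072, "tz": 0.0, "wz": -0.72}, {"tx": 0.275, "ty": -0.09, "tz": 0.0, "wz": -0.9}])

```text
validation failed for argument at $.mo...
```

>>> step_arm(motion=[{"tx": 0.055, "ty": -0.018, "tz": 0.0, "wx": 0, "wy": 0, "wz": -0.18, "hand": 100}, {"tx": 0.11, "ty": -0.036, "tz": 0.0, "wx": 0, "wy": 0, "wz": -0.36, "hand": 100}, {"tx": 0.165, "ty": -0.054, "tz": 0.0, "wx": 0, "wy": 0, "wz": -0.54, "hand": 100}, {"tx": 0.22, "ty": -0.072, "tz": 0.0, "wx": 0, "wy": 0, "wz": -0.72, "hand": 100}, {"tx": 0.275, "ty": -0.09, "tz": 0.0, "wx": 0, "wy": 0, "wz": -0.9, "hand": 100}])

```text
clock: 0.92
position: [403.5, -475.9, 231.4]
tcp_rot: [3.141, 0.0, 1.15]
force: [0.1, -0.0, -0.2]
opening: 0.999
gripper_force: 0.0
```

>>> step_arm(motion=[{"tx": 0.025, "ty": 0.015, "tz": 0.02, "wx": 0, "wy": 0, "wz": -0.18, "hand": 100}, {"tx": 0.05, "ty": 0.03, "tz": 0.04, "wx": 0, "wy": 0, "wz": -0.36, "hand": 100}, {"tx": 0.075, "ty": 0.047, "tz": 0.06, "wx": 0, "wy": 0, "wz": -0.54, "hand": 100}, {"tx": 0.075, "ty": 0.047, "tz": 0.06, "wx": 0, "wy": 0, "wz": -0.72, "hand": 100}, {"tx": 0.075, "ty": 0.047, "tz": 0.06, "wx": 0, "wy": 0, "wz": -0.9, "hand": 100}])

```text
clock: 1.55
position: [476.2, -427.7, 170.8]
tcp_rot: [-3.141, -0.001, 2.051]
force: [-0.3, 0.4, -0.8]
opening: 1.003
gripper_force: 0.0
```

Run:
```python
from h import *
s=snap('wrist','d.png');print(read_state()['position'],read_state()['tcp_rot'])
```

```text
[ 476.07497804 -427.91974177  170.9939032 ] [-3.14141495e+00 -4.73601100e-04  2.06034368e+00]
```

View pics/d.png

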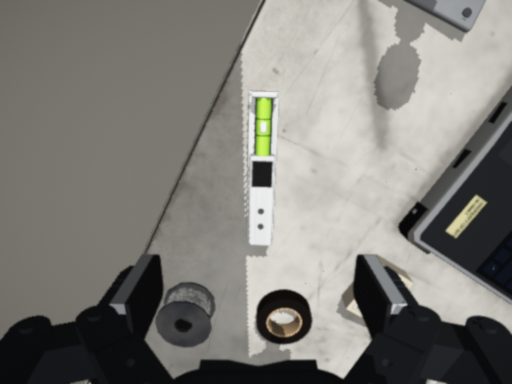

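Wrist view: level pad at (262,174), vial at (263,127), and the far end of the bar at about (260,245). The spool, tape (284,317) and carton (378,290) lie behind it.

Run:
```python
from h import *
s=cams.snapshot('wrist');hsv=cv2.cvtColor(s['img'],cv2.COLOR_RGB2HSV)
g=cv2.inRange(hsv,(30,120,100),(60,255,255));v,u=np.nonzero(g);gc=(u.mean(),(v.min()+v.max())/2)
b=cv2.inRange(hsv,(0,0,0),(180,255,50))[140:210,235:290];v2,u2=np.nonzero(b);bc=(u2.mean()+235,v2.mean()+140)
P=plane(s,[bc,gc],28);d=P[1]-P[0];print(gc,bc,P.round(1),'len',np.linalg.norm(d))
E_=plane(s,[(262,93),(260,245)],28);print(E_.round(1),E_.mean(0),np.linalg.norm(E_[1]-E_[0]),np.arctan2(*(E_[0]-E_[1])[[1,0]]))
st=read_state();Rt=rot(st['tcp_rot']);print('yaw',np.arctan2(d[1],d[0]),'shift tool',Rt.T@(P[0]-st['position']))
o=plane(s,[(284,317),(378,290)],15);print((o-st['position'])@Rt)
```

```text
(np.float64(263.6486842105263), np.float64(126.0)) (np.float64(261.92439024390245), np.float64(173.56829268292682)) [[ 478.  -423.7   28. ]
 [ 459.7 -386.5   28. ]] len 41.4151418055433
[[ 445.8 -363.5   28. ]
 [ 509.4 -485.9   28. ]] [ 477.57613609 -424.72157263   28.        ] 137.96689530399104 2.0498990697170503
yaw 2.028428466920618 shift tool [  2.92603242   3.82094834 143.10248516]
[[-159.82840454   30.4609042   156.04825131]
 [-125.22846589  127.92404117  156.0495781 ]]
```

>>> step_arm(motion=[{"tx": 0.002, "ty": 0.004, "tz": 0.055, "wx": 0, "wy": 0, "wz": 0.01, "hand": 100}, {"tx": 0.002, "ty": 0.004, "tz": 0.11, "wx": 0, "wy": 0, "wz": 0.01, "hand": 100}, {"tx": 0.002, "ty": 0.004, "tz": 0.15, "wx": 0, "wy": 0, "wz": 0.01, "hand": 100}, {"tx": 0.002, "ty": 0.004, "tz": 0.164, "wx": 0, "wy": 0, "wz": 0.01, "hand": 100}, {"tx": 0.002, "ty": 0.004, "tz": 0.165, "wx": 0, "wy": 0, "wz": 0.01, "hand": 60}])

```text
clock: 2.28
position: [478.5, -424.7, 6.3]
tcp_rot: [-3.141, -0.001, 2.032]
force: [0.1, 0.9, 0.3]
opening: 0.817
gripper_force: 0.0
```

>>> step_arm(motion=[{"tx": 0, "ty": 0, "tz": 0, "wx": 0, "wy": 0, "wz": 0, "hand": 0}, {"tx": 0, "ty": 0, "tz": 0, "wx": 0, "wy": 0, "wz": 0, "hand": 0}, {"tx": 0, "ty": 0, "tz": 0, "wx": 0, "wy": 0, "wz": 0, "hand": 0}, {"tx": 0, "ty": 0, "tz": 0, "wx": 0, "wy": 0, "wz": 0, "hand": 0}, {"tx": 0, "ty": 0, "tz": 0, "wx": 0, "wy": 0, "wz": 0, "hand": 0}])

```text
clock: 2.9
position: [479.2, -425.2, 8.0]
tcp_rot: [3.141, 0.002, 2.033]
force: [-1.7, 1.7, 13.0]
opening: 0.277
gripper_force: 58.6
```

>>> step_arm(motion=[{"tx": 0, "ty": 0, "tz": -0.04, "wx": 0, "wy": 0, "wz": 0, "hand": 0}, {"tx": 0, "ty": 0, "tz": -0.09, "wx": 0, "wy": 0, "wz": 0, "hand": 0}, {"tx": 0, "ty": 0, "tz": -0.14, "wx": 0, "wy": 0, "wz": 0, "hand": 0}, {"tx": 0, "ty": 0, "tz": -0.19, "wx": 0, "wy": 0, "wz": 0, "hand": 0}, {"tx": 0.04, "ty": 0.024, "tz": -0.2, "wx": 0, "wy": 0, "wz": 0, "hand": 0}])

```text
clock: 3.52
position: [483.7, -381.1, 210.7]
tcp_rot: [3.139, 0.007, 2.031]
force: [1.4, 1.0, -2.3]
opening: 0.278
gripper_force: 60.3
```

>>> step_arm(motion=[{"tx": 0.045, "ty": 0.027, "tz": 0, "wx": 0, "wy": 0, "wz": 0.08, "hand": 0}, {"tx": 0.09, "ty": 0.054, "tz": 0, "wx": 0, "wy": 0, "wz": 0.16, "hand": 0}, {"tx": 0.135, "ty": 0.081, "tz": 0, "wx": 0, "wy": 0, "wz": 0.24, "hand": 0}, {"tx": 0.18, "ty": 0.107, "tz": 0, "wx": 0, "wy": 0, "wz": 0.32, "hand": 0}, {"tx": 0.225, "ty": 0.134, "tz": 0, "wx": 0, "wy": 0, "wz": 0.4, "hand": 0}])

```text
clock: 4.15
position: [501.5, -115.4, 207.1]
tcp_rot: [3.14, 0.0, 1.631]
force: [0.8, 0.5, -2.4]
opening: 0.28
gripper_force: 60.2
```

Run:
```python
from h import *
s=snap('wrist','e.png');print(read_state()['position'],read_state()['tcp_rot'],read_state()['gripper_force'])
```

```text
[ 501.08493499 -110.35942073  206.92009424] [ 3.14124005e+00 -1.88666865e-03  1.62646910e+00] 60.24724245071411
```

View pics/e.png

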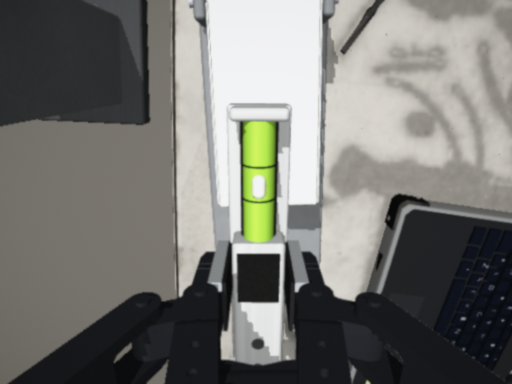

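Wrist view: the held level shows its bubble at (259,186) between lines at rows 167 and 201. The shelf's knob-end corners are at about (217,205) and (319,205), with edges passing (206,15) and (323,15).

Run:
```python
from h import *
s=cams.snapshot('wrist');g=cv2.cvtColor(s['img'],cv2.COLOR_RGB2GRAY)
for r in(20,60,90,130,170,190,200,204,208): print(r,[(i,int(g[r,i])) for i in list(range(200,224,3))+list(range(312,330,3))])
print('cols',[(r,int(g[r,223]),int(g[r,312])) for r in range(194,214,2)])
A=plane(s,[(217,205),(319,205)],60);B=plane(s,[(206,20),(323,20)],56)
print(A.round(1),B.round(1));e=A.mean(0);d=B.mean(0)-e;print(np.arctan2(d[1],d[0]),e+82*d/np.linalg.norm(d))
st=read_state();print(st['position'],st['tcp_rot'])
L=plane(s,[(259,277),(259,112)],st['position'][2]+20);print('pad, end of held level',L.round(1))
```

```text
20 [(200, 152), (203, 121), (206, 192), (209, 232), (212, 240), (215, 240), (218, 240), (221, 240), (312, 240), (315, 240), (318, 229), (321, 163), (324, 111), (327, 122)]
60 [(200, 195), (203, 154), (206, 163), (209, 223), (212, 241), (215, 242), (218, 242), (221, 242), (312, 242), (315, 242), (318, 228), (321, 168), (324, 96), (327, 124)]
90 [(200, 207), (203, 170), (206, 164), (209, 174), (212, 232), (215, 243), (218, 243), (221, 243), (312, 243), (315, 243), (318, 214), (321, 133), (324, 131), (327, 210)]
130 [(200, 200), (203, 202), (206, 179), (209, 166), (212, 182), (215, 231), (218, 244), (221, 244), (312, 243), (315, 243), (318, 230), (321, 108), (324, 136), (327, 211)]
170 [(200, 204), (203, 203), (206, 202), (209, 169), (212, 163), (215, 196), (218, 231), (221, 244), (312, 244), (315, 242), (318, 210), (321, 108), (324, 186), (327, 206)]
190 [(200, 204), (203, 202), (206, 206), (209, 199), (212, 154), (215, 164), (218, 232), (221, 243), (312, 244), (315, 239), (318, 219), (321, 126), (324, 200), (327, 194)]
200 [(200, 204), (203, 205), (206, 207), (209, 204), (212, 150), (
[... 245 characters left out ...]
321, 109), (324, 150), (327, 160)]
208 [(200, 204), (203, 206), (206, 204), (209, 206), (212, 174), (215, 166), (218, 217), (221, 234), (312, 232), (315, 216), (318, 118), (321, 98), (324, 150), (327, 162)]
cols [(194, 244, 244), (196, 244, 243), (198, 244, 243), (200, 243, 244), (202, 244, 244), (204, 244, 244), (206, 244, 244), (208, 244, 232), (210, 242, 128), (212, 201, 106)]
[[ 465.3 -140.1   60. ]
 [ 558.7 -135.    60. ]] [[452.8  15.3  56. ]
 [546.   20.6  56. ]]
1.6516884081150447 [505.36944083 -55.84792816  57.89782935]
[ 501.28026701 -112.80531403  206.96050442] [ 3.14122834e+00 -8.25093053e-04  1.63419239e+00]
pad, end of held level [[ 501.4 -107.5  227. ]
 [ 497.6  -40.2  227. ]]
```

>>> step_arm(motion=[{"tx": 0.0486, "ty": 0.0073, "tz": 0, "wx": 0, "wy": 0, "wz": -0.016, "hand": 0}, {"tx": 0.0486, "ty": 0.0073, "tz": 0.05, "wx": 0, "wy": 0, "wz": -0.016, "hand": 0}, {"tx": 0.0486, "ty": 0.0073, "tz": 0.1, "wx": 0, "wy": 0, "wz": -0.016, "hand": 0}, {"tx": 0.0486, "ty": 0.0073, "tz": 0.13, "wx": 0, "wy": 0, "wz": -0.016, "hand": 0}, {"tx": 0.0486, "ty": 0.0073, "tz": 0.137, "wx": 0, "wy": 0, "wz": -0.016, "hand": 0}])

```text
clock: 4.88
position: [504.9, -68.1, 68.2]
tcp_rot: [-3.139, -0.001, 1.65]
force: [1.1, 0.7, -0.4]
opening: 0.275
gripper_force: 60.3
```

>>> step_arm(motion=[{"tx": 0, "ty": 0, "tz": 0, "wx": 0, "wy": 0, "wz": 0, "hand": 0}, {"tx": 0, "ty": 0, "tz": 0.002, "wx": 0, "wy": 0, "wz": 0, "hand": 0}, {"tx": 0, "ty": 0, "tz": 0.002, "wx": 0, "wy": 0, "wz": 0, "hand": 0}])

```text
clock: 5.25
position: [506.4, -68.2, 68.2]
tcp_rot: [3.14, 0.0, 1.65]
force: [-0.0, 0.1, -1.9]
opening: 0.276
gripper_force: 60.3
```

>>> step_arm(motion=[{"tx": 0.004, "ty": -0.001, "tz": 0.001, "wx": 0, "wy": 0, "wz": 0, "hand": 0}, {"tx": 0.004, "ty": -0.001, "tz": 0.002, "wx": 0, "wy": 0, "wz": 0, "hand": 0}, {"tx": 0.004, "ty": -0.001, "tz": 0.002, "wx": 0, "wy": 0, "wz": 0, "hand": 0}])

```text
clock: 5.62
position: [504.5, -64.0, 65.4]
tcp_rot: [3.142, -0.0, 1.65]
force: [0.5, 1.4, 1.8]
opening: 0.278
gripper_force: 60.5
```

>>> step_arm(motion=[{"tx": 0, "ty": 0, "tz": 0, "wx": 0, "wy": 0, "wz": 0, "hand": 45}, {"tx": 0, "ty": 0, "tz": 0, "wx": 0, "wy": 0, "wz": 0, "hand": 60}, {"tx": 0, "ty": 0, "tz": 0, "wx": 0, "wy": 0, "wz": 0, "hand": 60}, {"tx": 0, "ty": 0, "tz": -0.04, "wx": 0, "wy": 0, "wz": 0, "hand": 60}, {"tx": 0, "ty": 0, "tz": -0.07, "wx": 0, "wy": 0, "wz": 0, "hand": 60}])

```text
clock: 6.25
position: [504.5, -64.2, 136.3]
tcp_rot: [-3.142, -0.0, 1.65]
force: [0.0, -0.2, -0.2]
opening: 0.598
gripper_force: 0.0
```

Run:
```python
from h import *
s=snap('wrist','f.png');print(read_state()['position'],read_state()['tcp_rot'],read_state()['force'])
```

```text
[506.12856348 -64.42640038 139.5312396 ] [3.13771237e+00 1.06454418e-03 1.64977972e+00] [ 4.61090625 -0.19447609  4.3113493 ]
```

View pics/f.png

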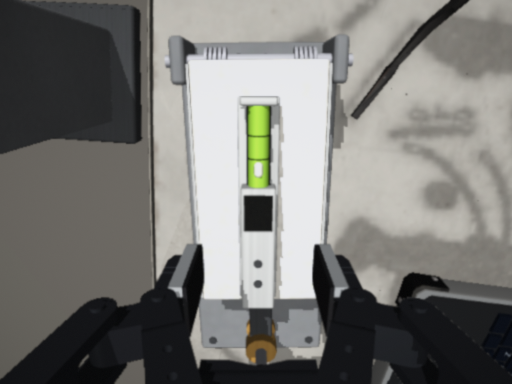

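Level lies along the shelf's middle, let go, with its bubble towards the knob end (unpressed). Pad is at (258,212), the shelf's knob end at row ~298.

```bash
cat >> h.py <<'E'
def bubble(f=None):
    s=cams.snapshot('wrist');im=s['img'];hsv=cv2.cvtColor(im,cv2.COLOR_RGB2HSV)
    if f: cv2.imwrite('pics/'+f,cv2.cvtColor(im,cv2.COLOR_RGB2BGR))
    g=cv2.inRange(hsv,(30,120,60),(60,255,255));n,l,st,c=cv2.connectedComponentsWithStats(cv2.morphologyEx(g,cv2.MORPH_CLOSE,np.ones((15,9))))
    i=1+np.argmax(st[1:,4]);x,y,w,h,_=st[i];m=x+w//2
    box=hsv[y:y+h,m-5:m+6].astype(int)
    sat=box[:,:,1].mean(1);val=box[:,:,2].mean(1)
    pale=cv2.inRange(hsv,(0,0,150),(180,110,255))[y+2:y+h-2,m-w//4:m+w//4]
    b=np.nonzero(pale)[0].mean()+y+2
    r=np.arange(y+4,y+h-4);v=val[4:h-4]; med=np.median(v); wt=np.clip(med-15-v,0,None)
    up=r<y+h/2; 
    l1=(wt*r)[up].sum()/wt[up].sum(); l2=(wt*r)[~up].sum()/wt[~up].sum()
    print('box',x,y,w,h,'bubble',b.round(2),'lines',l1.round(2),l2.round(2),'offset mm toward +row',(b-(l1+l2)/2)*14/(l2-l1))
E
python3 - <<'E'
from h import *
bubble()
s=cams.snapshot('wrist');st=read_state();print(st['position'])
P=plane(s,[(258,212)],86)[0];print('pad',P,'tool shift',rot(st['tcp_rot']).T@(P-st['position']))
A=plane(s,[(189,59),(332,59)],56).mean(0);B=plane(s,[(200,297),(326,297)],60).mean(0);d=(A-B)/np.linalg.norm(A-B)
print(A,B,np.arctan2(d[1],d[0]),'mid',B+82*d)
E
```

```text
box 245 105 22 80 bubble 167.62 lines 134.16 158.81 offset mm toward +row 11.997855086126512
[505.44649201 -64.31476542 136.60792934]
pad [506.25234002 -61.32074251  86.        ] tool shift [ 2.95943255  0.89767489 50.60841842]
[500.86684444  29.52069498  56.        ] [ 516.7258277  -142.37934841   60.        ] 1.6627929169371933 mid [509.19476511 -60.74801271  58.10049296]
```

>>> step_arm(motion=[{"tx": 0.003, "ty": 0.001, "tz": 0, "wx": 0, "wy": 0, "wz": 0, "hand": 0}, {"tx": 0.003, "ty": 0.001, "tz": 0, "wx": 0, "wy": 0, "wz": 0, "hand": 0}, {"tx": 0.003, "ty": 0.001, "tz": 0.02, "wx": 0, "wy": 0, "wz": 0, "hand": 0}, {"tx": 0.003, "ty": 0.001, "tz": 0.045, "wx": 0, "wy": 0, "wz": 0, "hand": 0}, {"tx": 0.003, "ty": 0.001, "tz": 0.051, "wx": 0, "wy": 0, "wz": 0, "hand": 0}])

```text
clock: 7.02
position: [504.3, -61.0, 82.8]
tcp_rot: [-3.139, -0.0, 1.65]
force: [-3.4, -5.1, 9.3]
opening: 0.003
gripper_force: 4.6
```

>>> step_arm(motion=[{"tx": 0, "ty": 0, "tz": 0.001, "wx": 0, "wy": 0, "wz": 0, "hand": 0}, {"tx": 0, "ty": 0, "tz": 0.002, "wx": 0, "wy": 0, "wz": 0, "hand": 0}, {"tx": 0, "ty": 0, "tz": 0.003, "wx": 0, "wy": 0, "wz": 0, "hand": 0}])

```text
clock: 7.4
position: [504.8, -61.2, 81.5]
tcp_rot: [-3.141, 0.0, 1.65]
force: [-3.4, -4.9, 7.0]
opening: -0.001
gripper_force: 4.1
```

>>> step_arm(motion=[{"tx": 0, "ty": 0, "tz": 0.001, "wx": 0, "wy": 0, "wz": 0, "hand": 0}, {"tx": 0, "ty": 0, "tz": 0.001, "wx": 0, "wy": 0, "wz": 0, "hand": 0}, {"tx": 0, "ty": 0, "tz": 0.001, "wx": 0, "wy": 0, "wz": 0, "hand": 0}, {"tx": 0, "ty": 0, "tz": 0.001, "wx": 0, "wy": 0, "wz": 0, "hand": 0}])

```text
clock: 7.9
position: [504.9, -61.3, 81.1]
tcp_rot: [-3.141, 0.0, 1.65]
force: [-5.9, -4.7, 19.8]
opening: 0.002
gripper_force: 9.9
```

Run:
```python
from h import *
bubble()
print(read_state()['position'],read_state()['force'])
```

```text
box 244 124 29 105 bubble 152.98 lines 162.96 193.21 offset mm toward +row -11.618822011088973
[504.88842925 -61.3187106   81.09737521] [-6.59829821 -4.88122453 19.78953922]
```

>>> step_arm(motion=[{"tx": 0, "ty": 0, "tz": -0.0003, "wx": 0, "wy": 0, "wz": 0, "hand": 0}, {"tx": 0, "ty": 0, "tz": -0.0003, "wx": 0, "wy": 0, "wz": 0, "hand": 0}, {"tx": 0, "ty": 0, "tz": -0.0003, "wx": 0, "wy": 0, "wz": 0, "hand": 0}, {"tx": 0, "ty": 0, "tz": -0.0003, "wx": 0, "wy": 0, "wz": 0, "hand": 0}, {"tx": 0, "ty": 0, "tz": -0.0003, "wx": 0, "wy": 0, "wz": 0, "hand": 0}])

```text
clock: 8.57
position: [504.9, -61.3, 81.2]
tcp_rot: [-3.141, 0.0, 1.65]
force: [-5.0, -3.9, 15.5]
opening: 0.001
gripper_force: 7.6
```

Run:
```python
from h import *
bubble('g.png')
print(read_state()['position'],read_state()['force'])
```

```text
box 244 124 29 105 bubble 153.1 lines 162.97 193.2 offset mm toward +row -11.56620596330568
[504.86226885 -61.28608931  81.2108256 ] [-5.682355   -4.08775382 15.20782982]
```

View pics/g.png

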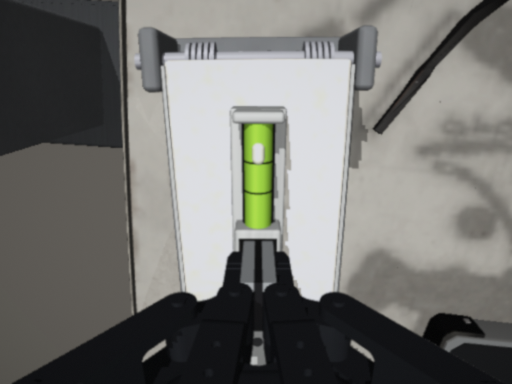

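Pressed and settled: bubble 11.6 mm towards the hinge → turn the knob about 1.29 rad clockwise.

>>> step_arm(motion=[{"tx": 0, "ty": 0, "tz": -0.05, "wx": 0, "wy": 0, "wz": 0, "hand": 0}, {"tx": -0.02, "ty": 0, "tz": -0.09, "wx": 0, "wy": 0, "wz": 0, "hand": 80}, {"tx": -0.07, "ty": 0.001, "tz": -0.1, "wx": 0, "wy": 0, "wz": 0, "hand": 80}, {"tx": -0.12, "ty": 0.001, "tz": -0.1, "wx": 0, "wy": 0, "wz": 0, "hand": 80}, {"tx": -0.149, "ty": 0.001, "tz": -0.1, "wx": 0, "wy": 0, "wz": 0, "hand": 80}])

```text
clock: 9.25
position: [518.0, -211.6, 181.1]
tcp_rot: [3.141, 0.0, 1.649]
force: [0.4, 0.5, -0.1]
opening: 0.797
gripper_force: 0.0
```

Run:
```python
from h import *
s=snap('wrist','i.png');print(read_state()['position'],read_state()['tcp_rot'])
```

```text
[ 518.51536134 -214.03579535  180.97008144] [3.14081976e+00 1.45114001e-03 1.64835864e+00]
```

View pics/i.png

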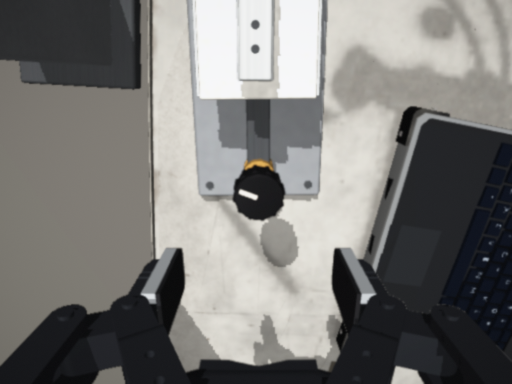

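Knob top centre at about (259,190), white mark pointing up-left; shelf end at row 98.

Run:
```python
from h import *
s=cams.snapshot('wrist');st=read_state()
P=plane(s,[(259,190)],101)[0];print(st['position'],P,rot(st['tcp_rot']).T@(P-st['position']))
```

```text
[ 518.15643276 -212.12538134  180.73730932] [ 518.74821515 -205.78008216  101.        ] [ 6.32787787  1.05690804 79.73388509]
```

>>> step_arm(motion=[{"tx": 0.006, "ty": 0.001, "tz": 0.03, "wx": 0, "wy": 0, "wz": 0, "hand": 80}, {"tx": 0.006, "ty": 0.001, "tz": 0.08, "wx": 0, "wy": 0, "wz": 0, "hand": 80}, {"tx": 0.006, "ty": 0.001, "tz": 0.108, "wx": 0, "wy": 0, "wz": 0, "hand": 80}, {"tx": 0.006, "ty": 0.001, "tz": 0.108, "wx": 0, "wy": 0, "wz": 0, "hand": 40}, {"tx": 0.006, "ty": 0.001, "tz": 0.108, "wx": 0, "wy": 0, "wz": 0, "hand": 0}])

```text
clock: 9.98
position: [518.2, -203.1, 73.6]
tcp_rot: [-3.141, -0.0, 1.65]
force: [-13.9, -1.4, 16.8]
opening: 0.404
gripper_force: 58.1
```

>>> step_arm(motion=[{"tx": 0, "ty": 0, "tz": 0, "wx": 0, "wy": 0, "wz": 0, "hand": 0}, {"tx": 0, "ty": 0, "tz": 0, "wx": 0, "wy": 0, "wz": 0, "hand": 0}, {"tx": 0, "ty": 0, "tz": 0, "wx": 0, "wy": 0, "wz": 0, "hand": 0}])

```text
clock: 10.35
position: [518.0, -203.1, 73.8]
tcp_rot: [-3.141, -0.0, 1.65]
force: [-5.4, 1.4, -1.8]
opening: 0.401
gripper_force: 60.4
```

>>> step_arm(motion=[{"tx": 0, "ty": 0, "tz": 0, "wx": 0, "wy": 0, "wz": 0.15, "hand": 0}, {"tx": 0, "ty": 0, "tz": 0, "wx": 0, "wy": 0, "wz": 0.3, "hand": 0}, {"tx": 0, "ty": 0, "tz": 0, "wx": 0, "wy": 0, "wz": 0.45, "hand": 0}, {"tx": 0, "ty": 0, "tz": 0, "wx": 0, "wy": 0, "wz": 0.6, "hand": 0}, {"tx": 0, "ty": 0, "tz": 0, "wx": 0, "wy": 0, "wz": 0.75, "hand": 0}])

```text
clock: 10.98
position: [522.1, -204.5, 74.0]
tcp_rot: [3.135, -0.002, 0.895]
force: [20.3, -4.6, -25.5]
opening: 0.403
gripper_force: 62.2
```

>>> step_arm(motion=[{"tx": 0, "ty": 0, "tz": 0, "wx": 0, "wy": 0, "wz": 0.15, "hand": 0}, {"tx": 0, "ty": 0, "tz": 0, "wx": 0, "wy": 0, "wz": 0.3, "hand": 0}, {"tx": 0, "ty": 0, "tz": 0, "wx": 0, "wy": 0, "wz": 0.45, "hand": 0}, {"tx": 0, "ty": 0, "tz": 0, "wx": 0, "wy": 0, "wz": 0.54, "hand": 0}, {"tx": 0, "ty": 0, "tz": 0, "wx": 0, "wy": 0, "wz": 0.54, "hand": 0}])

```text
clock: 11.6
position: [524.2, -206.9, 74.2]
tcp_rot: [3.132, -0.008, 0.359]
force: [23.5, -22.3, -38.8]
opening: 0.397
gripper_force: 63.3
```

>>> step_arm(motion=[{"tx": 0, "ty": 0, "tz": 0, "wx": 0, "wy": 0, "wz": 0, "hand": 65}, {"tx": 0, "ty": 0, "tz": 0, "wx": 0, "wy": 0, "wz": 0, "hand": 65}, {"tx": 0, "ty": 0, "tz": 0, "wx": 0, "wy": 0, "wz": 0, "hand": 65}, {"tx": 0, "ty": 0, "tz": -0.05, "wx": 0, "wy": 0, "wz": 0, "hand": 65}, {"tx": 0, "ty": 0, "tz": -0.1, "wx": 0, "wy": 0, "wz": 0, "hand": 65}])

```text
clock: 12.22
position: [518.0, -203.0, 173.7]
tcp_rot: [-3.141, 0.001, 0.36]
force: [0.2, -0.5, 0.2]
opening: 0.65
gripper_force: 0.0
```

Run:
```python
from h import *
st=read_state();print(st['position'],st['tcp_rot'],rot(st['tcp_rot']).T@(np.array([505,-61.3,165])-st['position']),1.65-st['tcp_rot'][2])
```

```text
[ 517.97856236 -203.02676855  173.73375769] [-3.14055242e+00  9.02090597e-04  3.59900491e-01] [  37.7743026  -137.20828042    8.84241919] 1.2900995085127558
```

>>> step_arm(motion=[{"tx": 0.008, "ty": -0.028, "tz": 0, "wx": 0, "wy": 0, "wz": -0.17, "hand": 0}, {"tx": 0.016, "ty": -0.056, "tz": 0, "wx": 0, "wy": 0, "wz": -0.34, "hand": 0}, {"tx": 0.024, "ty": -0.084, "tz": 0, "wx": 0, "wy": 0, "wz": -0.51, "hand": 0}, {"tx": 0.032, "ty": -0.112, "tz": 0, "wx": 0, "wy": 0, "wz": -0.68, "hand": 0}, {"tx": 0.038, "ty": -0.137, "tz": 0.0, "wx": 0, "wy": 0, "wz": -0.85, "hand": 0}])

```text
clock: 12.85
position: [505.6, -60.7, 173.0]
tcp_rot: [3.141, -0.0, 1.216]
force: [0.8, -0.9, -0.5]
opening: 0.002
gripper_force: 0.0
```

>>> step_arm(motion=[{"tx": 0, "ty": 0, "tz": 0, "wx": 0, "wy": 0, "wz": -0.17, "hand": 0}, {"tx": 0, "ty": 0, "tz": 0.03, "wx": 0, "wy": 0, "wz": -0.34, "hand": 0}, {"tx": 0, "ty": 0, "tz": 0.06, "wx": 0, "wy": 0, "wz": -0.44, "hand": 0}, {"tx": 0, "ty": 0, "tz": 0.07, "wx": 0, "wy": 0, "wz": -0.44, "hand": 0}, {"tx": 0, "ty": 0, "tz": 0.07, "wx": 0, "wy": 0, "wz": -0.44, "hand": 0}])

```text
clock: 13.48
position: [505.6, -61.7, 102.6]
tcp_rot: [-3.141, -0.0, 1.647]
force: [-0.7, -0.2, 0.0]
opening: 0.0
gripper_force: 0.0
```

Run:
```python
from h import *
s=snap('wrist','j.png');st=read_state();print(st['position'],st['tcp_rot'],rot(st['tcp_rot']).T@(np.array([505,-61.3,84])-st['position']))
```

```text
[506.07369235 -61.84460983 103.17966485] [3.14136969e+00 4.97416136e-05 1.64774293e+00] [ 0.62648787 -1.03292711 19.17940388]
```

View pics/j.png

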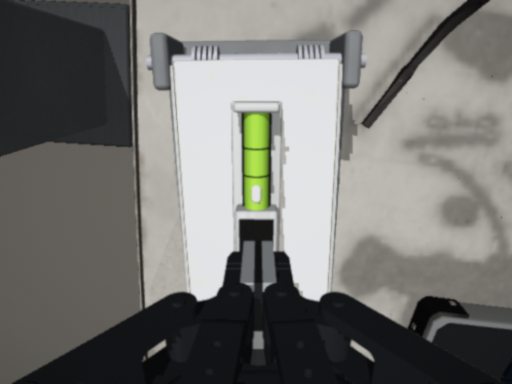

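The level is undisturbed on the shelf, with the fingers over the pad. Pressing now.

>>> step_arm(motion=[{"tx": 0, "ty": -0.001, "tz": 0.01, "wx": 0, "wy": 0, "wz": 0, "hand": 0}, {"tx": 0, "ty": -0.001, "tz": 0.015, "wx": 0, "wy": 0, "wz": 0, "hand": 0}, {"tx": 0, "ty": -0.001, "tz": 0.017, "wx": 0, "wy": 0, "wz": 0, "hand": 0}, {"tx": 0, "ty": -0.001, "tz": 0.019, "wx": 0, "wy": 0, "wz": 0, "hand": 0}, {"tx": 0, "ty": -0.001, "tz": 0.019, "wx": 0, "wy": 0, "wz": 0, "hand": 0}])

```text
clock: 14.15
position: [505.3, -62.3, 83.8]
tcp_rot: [3.141, 0.0, 1.65]
force: [-1.1, -3.1, 6.5]
opening: 0.003
gripper_force: 3.1
```

>>> step_arm(motion=[{"tx": 0, "ty": 0, "tz": 0.0005, "wx": 0, "wy": 0, "wz": 0, "hand": 0}, {"tx": 0, "ty": 0, "tz": 0.0005, "wx": 0, "wy": 0, "wz": 0, "hand": 0}])

```text
clock: 14.4
position: [505.3, -62.3, 83.5]
tcp_rot: [3.141, 0.001, 1.65]
force: [-1.8, -4.3, 7.4]
opening: 0.002
gripper_force: 3.4
```

>>> step_arm(motion=[{"tx": 0, "ty": 0, "tz": 0.0008, "wx": 0, "wy": 0, "wz": 0, "hand": 0}, {"tx": 0, "ty": 0, "tz": 0.0008, "wx": 0, "wy": 0, "wz": 0, "hand": 0}, {"tx": 0, "ty": 0, "tz": 0.0008, "wx": 0, "wy": 0, "wz": 0, "hand": 0}])

```text
clock: 14.78
position: [505.4, -62.4, 83.0]
tcp_rot: [3.14, 0.001, 1.65]
force: [-2.4, -5.4, 12.6]
opening: 0.002
gripper_force: 6.6
```

>>> step_arm(motion=[{"tx": 0, "ty": 0, "tz": 0.0003, "wx": 0, "wy": 0, "wz": 0, "hand": 0}, {"tx": 0, "ty": 0, "tz": 0.0003, "wx": 0, "wy": 0, "wz": 0, "hand": 0}, {"tx": 0, "ty": 0, "tz": 0.0003, "wx": 0, "wy": 0, "wz": 0, "hand": 0}, {"tx": 0, "ty": 0, "tz": 0.0003, "wx": 0, "wy": 0, "wz": 0, "hand": 0}, {"tx": 0, "ty": 0, "tz": 0.0003, "wx": 0, "wy": 0, "wz": 0, "hand": 0}])

```text
clock: 15.4
position: [505.4, -62.4, 82.9]
tcp_rot: [3.14, 0.001, 1.65]
force: [-4.3, -4.5, 18.1]
opening: 0.002
gripper_force: 9.0
```

>>> step_arm(motion=[{"tx": 0, "ty": 0, "tz": 0, "wx": 0, "wy": 0, "wz": 0, "hand": 0}, {"tx": 0, "ty": 0, "tz": 0, "wx": 0, "wy": 0, "wz": 0, "hand": 0}, {"tx": 0, "ty": 0, "tz": 0, "wx": 0, "wy": 0, "wz": 0, "hand": 0}, {"tx": 0, "ty": 0, "tz": 0, "wx": 0, "wy": 0, "wz": 0, "hand": 0}, {"tx": 0, "ty": 0, "tz": 0, "wx": 0, "wy": 0, "wz": 0, "hand": 0}])

```text
clock: 16.02
position: [505.4, -62.4, 82.9]
tcp_rot: [3.14, 0.001, 1.65]
force: [-3.9, -4.3, 17.9]
opening: 0.005
gripper_force: 9.0
```

Run:
```python
from h import *
bubble();bubble('k.png')
print(read_state()['position'],read_state()['force'])
```

```text
box 243 116 30 107 bubble 171.38 lines 154.29 185.52 offset mm toward +row 0.6600314208352143
box 243 116 30 107 bubble 171.38 lines 154.26 185.53 offset mm toward +row 0.6641558921518387
[505.4117707  -62.39565124  82.87058108] [-3.97665784 -5.24879792 17.56111122]
```

View pics/k.png

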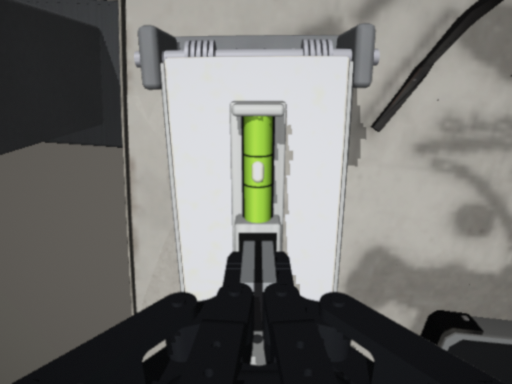

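The bubble at (258,171) sits between the lines (rows 154 and 186), 0.7 mm off centre and settled, with a steady push of about 18 N. Handing in.

```bash
python3 -c "
from h import *
print(robot.job_done())"
```

```text
the job is handed in; nothing more can be done
None
```

I handed the job in at about 16 s with the level still pressed onto the bottomed shelf at about 18 N and the bubble about 0.7 mm off centre (limit 2 mm); the tape and carton were left alone, and the hand-in gave no pass/fail result.

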